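Put a practice jaw away in the green compartment of the carousel

TASK

Turn the round cover of the storage carousel by its red knob until its opening is centred on the compartment with the green marker, then let the cover stay there. Then pick up the pink practice jaw and lower it gently through the opening, teeth up, so that it sits on the floor of the green compartment. Let go of it, and leave everything else on the bench where it is.

Things in the scene. Friction and masses are not known exactly. Their poses are not given: they have to be found in the camera images.
- carousel_axis (a point): Centre of the storage carousel, a grey drum fixed to the bench, 280 mm across its collar, 50 mm high; this point is on its upright axis, 50 mm above the bench. Inside (radius 110 mm, pillar of radius 18 mm) 3 mm dividers make four equal quarters: three black compartments with floors 5 mm above the bench, each with a coloured marker on the collar at its middle, and one blank quarter, filled up in dark steel.
- marker_green: Green round marker, 22 mm across, 4 mm thick, on top of the collar 128.5 mm from the carousel's axis, at the middle of the wanted compartment (45 degrees to each side of it, seen from the axis). Origin at the centre of its underside, 50 mm above the bench.
- marker_blue: Blue marker, like the green one, at another compartment.
- marker_yellow: Yellow marker, like the green one, at the third compartment.
- cover (a joint): Angle of the cover (rad), growing anticlockwise seen from above; 0 = opening centred on the blank quarter; limits -3.6 and 3.6. It turns on the carousel's axis with light friction (about 0.1 N m), without clicks, and stays where it is left. At the start it is within 0.5 of 0.
- cover_opening (a point): Point that turns with the cover, a white disc of radius 114 mm, 6 mm thick, top 57 mm above the bench. Its one opening is a sector 76 degrees wide, from radius 24 mm to the rim. This point is on the opening's middle line, 128.5 mm from the axis (just outside the rim), 54 mm above the bench: over the green marker when the opening is centred there. Its x points outward along that line.
- cover_knob (a point): Grip point of the red knob, an upright round post 22 mm in diameter fixed to the cover (it does not spin by itself) 80 mm from the axis, opposite the opening. It stands from the cover's top, 57 mm, to 99 mm above the bench; this point is on its axis, 81 mm above the bench. Round its base is a black foot, radius 16 mm, 4 mm high.
- jaw_center (a point): Centre of the loose pink practice jaw (50 to 100 g) on the bench, 16 mm above its underside: a straight block 66 mm long (x), 26 wide (y), 24 high, with a row of ivory teeth 13 mm wide on top, 32 mm high in all; z is up. Grip it across its width. It fits a compartment lengthwise along the radius, centred about 66 mm from the axis; on the floor there its centre is 21 mm above the bench.
- plaster_model: Bystander: white plaster jaw model, 66 x 70 mm, 32 mm high. Origin under its centre.
- bowl: Bystander: green mixing bowl, 110 mm across, 50 mm high. Origin under its centre.
- bottle: Bystander: amber bottle, 64 mm in diameter, 150 mm high. Origin under its centre.
- jar: Bystander: white jar with a blue lid, 70 mm in diameter, 70 mm high. Origin under its centre.
- bur_block: Bystander: blue block 60 x 100 mm with upright steel burs, 51 mm high. Origin under its centre.
There are look-alikes about, which are no part of the job. There is more than one size of the part that bears jaw_center; the job needs the largest.

How it is judged (in metres and radians):
On the way:
1. the cover's opening is centred on the green compartment, the cover at rest, the jaw not yet in the carousel (horizontal distance between cover_opening and marker_green below 0.015 m and velocity of joint cover between -0.1 and 0.1 rad/s and horizontal distance between jaw_center and carousel_axis above 0.12 m), for 0.2 s.
At the end, for the whole second after the job is handed in: The middle of the cover's opening is within 15 mm of the green marker (measured on the ring of markers), the jaw sits on the floor of the green compartment under the opening, teeth up (its centre lower than 26 mm above the bench, tilted less than 0.2 rad), cover and jaw at rest, everything released (horizontal distance between cover_opening and marker_green below 0.015 m and x of jaw_center in the frame of cover_opening between -0.0965 and -0.0265 m and y of jaw_center in the frame of cover_opening between -0.042 and 0.042 m and height (world z) of jaw_center below 0.026 m and angle between jaw_center's own z axis and vertical below 0.2 rad and velocity of joint cover between -0.05 and 0.05 rad/s and linear speed of jaw below 0.02 m/s); the robot touches nothing.
It fails at once if the jaw dropped from a height or thrown (moving faster than 0.8 m/s while not held) (linear speed of jaw above 0.8 m/s and contact force between the fingers and jaw below 0.05 N).
It fails at once if a bystander moved more than 30 mm (distance of any of plaster_model, bowl, bottle, jar, bur_block from where it was at the start of the episode above 0.03 m).
It also fails if it takes over 72 s, if anything falls off the work surface, if the arm or the gripper's body presses on something with over 40 N, if the wrist force passes 120 N, or if a joint passes its speed limit or range.

ROBOT

A 6-joint arm with a two-finger parallel gripper is mounted at the origin on the work surface. World frame = base frame: x ahead of the robot, y to its left, z up, the work surface at z = 0. Lengths are in m, angles in degrees, forces in N, time in s.
With the tool pointing down it reaches from about 0.325 to 0.85 m from the base axis. Payload 4.4 kg.
Tool frame: the origin (TCP) lies on the mounting face of the last link; the fingertips stand 199 mm ahead of it and the grasp point (between the pads) lies 180 mm ahead of it; z points along the fingers, y is the line along which they close (so a half turn about z gives the same grasp; the last joint's range is limited). The gripper opens to 94 mm and grips with 3 to 60 N. Pads are 16 mm wide; open, the fingers measure 119 mm over their backs; the gripper's body (75 mm by 177 mm) begins 78 mm behind the grasp point.
Start: joints at [-79.899, 11.837, 88.321, -0, 79.842, -8.623], TCP at [0.185, -0.545, 0.405] pointing down, gripper open.
Joint ranges: [-156.59, 156.59], [-49.26, 127.26], [12.9, 141.05], [-63.56, 243.56], [4.71, 150.69], [-161.64, 161.64]. Speed limits (degrees/s): [159.86, 159.86, 180, 180, 180, 180].

INTERFACE

Orientations are given as [roll, pitch, yaw] about the fixed x, y, z axes, in that order (R = Rz(yaw) Ry(pitch) Rx(roll)).
In Python, from workcell import manip gives the robot as it stands.
- The arm moves only by the shell command python3 -m jog 'ROWS' [OPENING] [FORCE]. ROWS is JSON, a list of rows, each an object with "linear": the shift along the tool's x, y, z normalised to -1 to 1, where 1 is 25 mm, a list of three; "turn": the turn about the tool's z normalised to -1 to 1, where 1 is 0.12 rad. In form: [{"linear": [dx, dy, dz], "turn": turn}, ...]. A call has 1 to 20 rows; each row shifts and turns the commanded pose from where the row before left it, along the tool's axes as they then stand; what a row does not reach is not made up. A row lasts 1/8 s, in which the tool goes at most 62.5 mm and 10.7 degrees, less where a joint would pass 70% of its speed; a pose out of reach is approached as far as the arm can. A call with a number of a shift or a turn outside -1 to 1 is refused whole. A call with a gripper value outside its range is refused whole. OPENING is the gripper's target within -1 to 1 (fully open at 1, half-way at 0, shut at -1), set as the call begins (- or left out, the last holds). The fingers move at their own pace and stop on an object; FORCE is the grip in N (left out, the last holds). Time passes only in rows, so rows that do not move let the fingers close. It gives the time, the measured TCP pose, the force, the opening and the grip force at its end, in the units of the state.
- manip.read_state(): the state, without advancing time (a new reading comes with each control period).
- manip.get_image(name): name is "side" or "top"; returns the picture (420x560x3 uint8, red, green, blue); there is no depth.
- manip.calibration(name): a dict with "vertical_fov" (degrees; the focal length in pixels is half the picture's height over the tangent of half this angle, whatever the lens; pixels are square), "cx", "cy" (the principal point, pixels), "k1" (the pictures are not rectified: a ray, as slopes to the right and down, at radius r is drawn at 1 + k1 r^2 times it, then the intrinsics apply), "pose" (4x4, takes a point from camera to world coordinates). Camera axes: x right, y down, z forward; pixel columns grow to the right and rows downward; lengths in m; the calibration is good to about 2 mm. A picture is of the moment at which its call begins. calibration takes no time and is no camera call.
- manip.close_job(): hands the job in; it is judged then, once.
Trained networks look in the newest picture that a camera, given by its name, has taken for a name from the list of things; names that differ only in an ending like _2 or _b are one class to them, and where a whole thing is asked for, a point or a joint stands for the part that bears it (a point fixed in the world has none). Each returns a list of dicts, best first, with "p" (0 to 1); they miss things now and then, are a little off and sometimes report something else, mostly with a low value. They report only what shows in the picture. A call takes as long as a camera call. They do not tell look-alikes from the thing itself.
- manip.boxes_of(target, camera): "point" ([x, y, z] in m, in world coordinates, good to about 4 mm: the middle of the surface that is visible of it).
The state is a dict: "clock": time; "qpos": joint angles; "dq": joint speeds; "tau": joint torques, N m; "ee_pos": TCP position; "eef_rot": TCP orientation; "force": force on the tool from outside, world axes, zero at the start; "ft_torque": the same for the moment, N m; "opening": finger opening in m; "finger_force": force on a finger pad.
Only numpy, scipy, OpenCV 4.12 (cv2) and the standard library are available. Lean on these libraries where they do the work, as an engineer would, in place of code of your own. Each camera call takes 0.05 s, during which the arm holds its last target. There are 200 camera calls.

## Working session

There is one attempt and no reset: what is moved stays moved. The work goes in short steps, Python scripts to look and compute and a shell command to move; the robot and the scene stay as the last step left them, time stands still between calls to the robot, and variables do not carry over. Pictures are saved under pics/ and viewed, at most 10 in all, crops included, and the job is handed in when it is done.

```bash
mkdir -p pics; cat > h.py <<'E'
import numpy as np, cv2
from workcell import manip
def K(n):
    c=manip.calibration(n); f=210/np.tan(np.radians(c["vertical_fov"])/2); return c,f
def proj(n,P):
    c,f=K(n); T=np.linalg.inv(np.array(c["pose"])); p=T[:3,:3]@np.array(P,float)+T[:3,3]
    s=p[:2]/p[2]; s=s*(1+c["k1"]*(s@s)); return s*f+[c["cx"],c["cy"]]
def ray(n,u,v):
    c,f=K(n); d=np.array([(u-c["cx"])/f,(v-c["cy"])/f]); s=d.copy()
    for _ in range(30): s=d/(1+c["k1"]*(s@s))
    T=np.array(c["pose"]); r=T[:3,:3]@np.array([*s,1]); return T[:3,3],r/np.linalg.norm(r)
def atz(n,u,v,z):
    o,r=ray(n,u,v); return o+r*(z-o[2])/r[2]
def tri(a,b):
    (o1,r1),(o2,r2)=ray(*a),ray(*b); A=np.stack([r1,-r2],1); t=np.linalg.lstsq(A,o2-o1,rcond=None)[0]
    p,q=o1+r1*t[0],o2+r2*t[1]; return (p+q)/2,np.linalg.norm(p-q)
def save(n,f,crop=None,k=1):
    im=manip.get_image(n)[:,:,::-1]
    if crop: x0,y0,x1,y1=crop; im=im[y0:y1,x0:x1]
    cv2.imwrite("pics/"+f,cv2.resize(im,None,fx=k,fy=k,interpolation=cv2.INTER_CUBIC)); 
E
python3 - <<'E'
from h import *
save("side","s0.png");save("top","t0.png")
for n in("side","top"):
    print(n,np.round(K(n)[0]["pose"],3).tolist())
    for t in["marker_green","marker_blue","marker_yellow","cover_opening","cover_knob","jaw_center","plaster_model","bowl","bottle","jar","bur_block"]:
        for r in manip.boxes_of(t,n)[:4]: print(t,np.round(r["point"],3),round(r["p"],2),proj(n,r["point"]).round())
E
```

```text
side [[-0.757, -0.452, 0.472, -0.107], [-0.654, 0.526, -0.544, 0.746], [-0.002, -0.72, -0.694, 1.029], [0.0, 0.0, 0.0, 1.0]]
cover_opening [ 0.589 -0.138  0.059] 0.97 [297. 184.]
cover_knob [ 0.588 -0.137  0.054] 0.61 [298. 186.]
jaw_center [0.505 0.208 0.018] 0.62 [234. 281.]
jaw_center [0.418 0.229 0.026] 0.52 [254. 303.]
jaw_center [0.31  0.229 0.018] 0.49 [289. 330.]
plaster_model [0.7   0.231 0.022] 0.83 [175. 247.]
bowl [0.356 0.408 0.026] 0.8 [219. 369.]
bottle [ 0.589 -0.37   0.074] 0.64 [345. 143.]
jar [ 0.7   -0.353  0.05 ] 0.7 [313. 138.]
bur_block [ 0.441 -0.411  0.023] 0.58 [391. 170.]
top [[0.026, -0.997, 0.068, 0.445], [-1.0, -0.027, -0.007, -0.012], [0.009, -0.068, -0.998, 1.336], [0.0, 0.0, 0.0, 1.0]]
cover_opening [ 0.589 -0.142  0.053] 0.75 [321. 196.]
cover_opening [ 0.571 -0.121  0.058] 0.45 [314. 202.]
cover_knob [ 0.587 -0.141  0.061] 0.67 [320. 196.]
jaw_center [0.514 0.199 0.018] 0.61 [212. 218.]
jaw_center [0.424 0.222 0.026] 0.56 [204. 246.]
jaw_center [0.319 0.223 0.017] 0.56 [203. 279.]
plaster_model [0.708 0.219 0.024] 0.57 [208. 157.]
bowl [0.346 0.426 0.022] 0.68 [140. 269.]
bowl [ 0.589 -0.143  0.058] 0.23 [321. 196.]
bottle [ 0.589 -0.374  0.1  ] 0.73 [398. 197.]
jar [ 0.708 -0.363  0.067] 0.57 [392. 160.]
jar [ 0.44  -0.424  0.024] 0.46 [406. 246.]
jar [ 0.589 -0.14   0.059] 0.42 [320. 196.]
bur_block [ 0.44  -0.425  0.026] 0.7 [407. 246.]
```

View pics/t0.png

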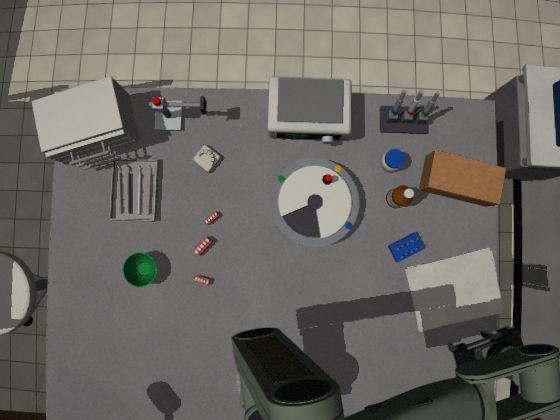

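View pics/s0.png

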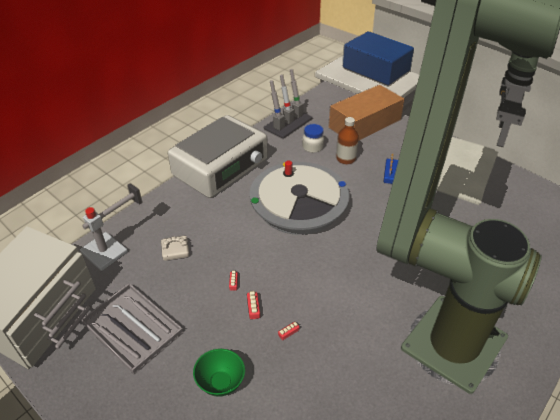

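Top view: the carousel is at about (316,202), with its opening towards (302,222) and the red knob at (327,179). The markers are green (281,179), yellow (338,168) and blue (349,226). There are three jaw candidates: A (212,218), B (203,245) and C (203,280). B looks largest in both views (side (254,304)), which fits "the largest". I'll confirm this with a crop and measurements.

```bash
python3 - <<'E'
from h import *
ims={n:manip.get_image(n) for n in("side","top")}
t=ims["top"][200:300,165:255,::-1]; cv2.imwrite("pics/jaws.png",cv2.resize(t,None,fx=6,fy=6,interpolation=cv2.INTER_CUBIC))
boxes={"side":(215,140,370,345),"top":(185,150,370,300)}
C={}
for n,im in ims.items():
    hsv=cv2.cvtColor(im,cv2.COLOR_RGB2HSV)
    x0,y0,x1,y1=boxes[n]; M=np.zeros(hsv.shape[:2],np.uint8);M[y0:y1,x0:x1]=1
    for name,lo,hi in(("red",168,8),("green",45,80),("blue",100,125),("yel",22,34)):
        h=hsv[...,0]; m=((h>=lo)|(h<=hi)) if lo>hi else ((h>=lo)&(h<=hi))
        m=(m&(hsv[...,1]>110)&(hsv[...,2]>60)).astype(np.uint8)*M
        if name=="red": m=cv2.morphologyEx(m,cv2.MORPH_CLOSE,np.ones((5,5),np.uint8))
        k,L,S,c=cv2.connectedComponentsWithStats(m)
        for i in range(1,k):
            if S[i][4]>12:
                ys,xs=np.where(L==i); r=cv2.minAreaRect(np.c_[xs,ys].astype(np.float32))
                print(n,name,S[i],c[i].round(1),np.round(r[1],1),round(r[2],1), atz(n,*c[i],.054 if name!="red" else .018).round(4), [atz(n,*p,.02)[:2].round(3).tolist() for p in cv2.boxPoints(r)] if name=="red" else"")
E
```

```text
side red [284 160   8  16 100] [288.  167.5] [15.  7.] 90.0 [ 0.6896 -0.2167  0.018 ] [[0.721, -0.235], [0.705, -0.249], [0.658, -0.193], [0.674, -0.179]]
side red [229 272   9  18 147] [233.1 280.5] [17.  8.] 90.0 [0.5085 0.2087 0.018 ] [[0.534, 0.197], [0.519, 0.184], [0.482, 0.222], [0.496, 0.235]]
side red [247 292  13  27 187] [253.2 306.9] [26.  10.9] 82.9 [0.4169 0.2348 0.018 ] [[0.456, 0.217], [0.439, 0.197], [0.383, 0.248], [0.399, 0.267]]
side red [278 323  22  17 187] [287.9 330.9] [ 9.6 22. ] 59.0 [0.3114 0.2328 0.018 ] [[0.329, 0.253], [0.316, 0.201], [0.293, 0.211], [0.306, 0.262]]
side green [251 198   7   5  28] [254.5 199.9] [4. 6.] 90.0 [ 0.6399 -0.0135  0.054 ] 
side blue [339 181   7   6  30] [341.7 183.4] [4.9 5.8] 63.4 [ 0.4984 -0.2274  0.054 ] 
top red [324 174   8   8  50] [327.4 177.6] [7. 7.] 90.0 [ 0.6539 -0.1662  0.018 ] [[0.665, -0.155], [0.666, -0.177], [0.643, -0.178], [0.642, -0.155]]
top red [204 211  15  14  91] [211.4 217.6] [ 5.9 15. ] 51.3 [0.515  0.2021 0.018 ] [[0.507, 0.227], [0.538, 0.19], [0.523, 0.178], [0.492, 0.214]]
top red [193 237  19  19 164] [202.7 245.4] [ 8.5 19.8] 45.0 [0.4256 0.2266 0.018 ] [[0.412, 0.258], [0.457, 0.215], [0.439, 0.195], [0.393, 0.239]]
top red [196 276  15   9  91] [202.7 279.7] [14.6  6.2] 15.9 [0.317 0.223 0.018] [[0.313, 0.248], [0.332, 0.243], [0.321, 0.198], [0.302, 0.203]]
top green [278 175   6   7  34] [280.5 178.2] [6. 5.] 90.0 [ 0.6421 -0.0151  0.054 ] 
top blue [345 222   8   7  38] [348.3 225.3] [6.4 5.7] 45.0 [ 0.5006 -0.23    0.054 ] 
top yel [334 165   7   7  38] [337.3 168.2] [6. 6.] 90.0 [ 0.6788 -0.1927  0.054 ]
```

View pics/jaws.png

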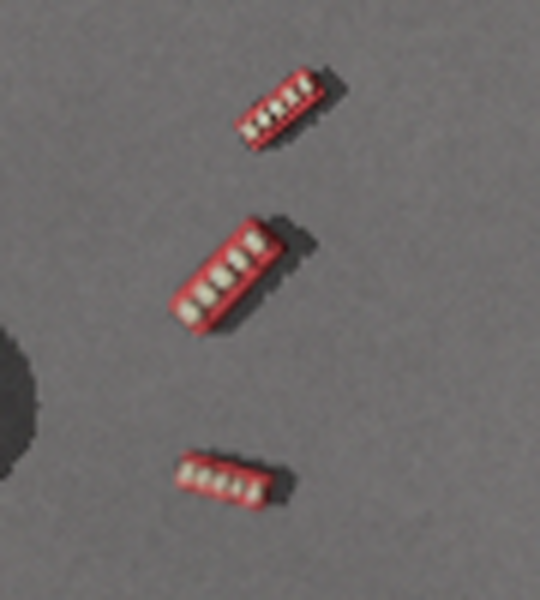

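The crop confirms that the large jaw is B, at crop (227,275), full image (203,245). It measures about 63 x 26 mm on the bench, and the other two are clearly smaller. Next I'll find the knob and plan the approach.

```bash
python3 - <<'E'
from h import *
g,d=tri(("top",280.5,178.2),("side",254.5,199.9));b,e=tri(("top",348.3,225.3),("side",341.7,183.4));print("g",g,d,"b",b,e)
c=(g+b)/2;print("c",c,"green ang",np.degrees(np.arctan2(*(g-b)[1::-1])))
k,e=tri(("top",327.4,177.6),("side",288,167.5));print("knob",k,e,atz("top",327.4,177.6,.095),atz("side",288,167.5,.083))
for kk in(k,atz("top",327.4,177.6,.095),atz("side",288,167.5,.083)): v=(kk-c)[:2];print("r,ang",np.hypot(*v),np.degrees(np.arctan2(v[1],v[0])))
j,e=tri(("top",202.7,245.4),("side",253.2,306.9));print("jaw",j,e)
# dark sector of the opening
hsv=cv2.cvtColor(manip.get_image("top"),cv2.COLOR_RGB2HSV)
a=np.radians(np.arange(0,360,2)); 
val=[np.mean([hsv[tuple(np.round(proj("top",[c[0]+r*np.cos(t),c[1]+r*np.sin(t),.057])[::-1]).astype(int))][2] for r in(.06,.07,.08,.09,.1)]) for t in a]
print([(2*i,int(v)) for i,v in enumerate(val) if 80<2*i<210])
s=manip.read_state();print(s["ee_pos"],s["eef_rot"],s["qpos"],s["opening"])
E
```

```text
g [ 0.64208608 -0.01535946  0.05161662] 0.0007579021778806482 b [ 0.50043393 -0.23045945  0.05104941] 0.0003749369526319286
c [ 0.57126    -0.12290945  0.05133301] green ang 56.63346056612949
knob [ 0.64368119 -0.15973979  0.07713122] 0.001964515542003581 [ 0.64164301 -0.15706351  0.095     ] [ 0.63823236 -0.15468578  0.083     ]
r,ang 0.08124839943092976 -26.95595220809281
r,ang 0.07823213739878236 -25.885440348527656
r,ang 0.07412848481406498 -25.382905202283656
jaw [0.42462067 0.22850936 0.00447236] 0.0019051627714529984
[(82, 186), (84, 186), (86, 186), (88, 186), (90, 186), (92, 186), (94, 186), (96, 186), (98, 185), (100, 185), (102, 186), (104, 185), (106, 186), (108, 185), (110, 185), (112, 182), (114, 139), (116, 56), (118, 57), (120, 59), (122, 60), (124, 61), (126, 61), (128, 60), (130, 60), (132, 62), (134, 60), (136, 60), (138, 61), (140, 61), (142, 61), (144, 60), (146, 60), (148, 59), (150, 60), (152, 59), (154, 60), (156, 60), (158, 60), (160, 60), (162, 60), (164, 59), (166, 60), (168, 61), (170, 59), (172, 59), (174, 60), (176, 60), (178, 59), (180, 58), (182, 59), (184, 60), (186, 59), (188, 65), (190, 128), (192, 168), (194, 185), (196, 185), (198, 185), (200, 184), (202, 185), (204, 185), (206, 184), (208, 185)]
[ 0.18455085 -0.54458918  0.4046215 ] [-1.79999022e+02 -2.02452336e-03  1.87192942e+01] [-7.99016676e+01  1.18394174e+01  8.83219553e+01  1.88459215e-03
  7.98398978e+01 -8.62129429e+00] 0.09410965322912031
```

```bash
python3 -m jog '[{"linear":[1,-0.39,0],"turn":0},{"linear":[1,-0.39,0],"turn":0},{"linear":[1,-0.39,0],"turn":0},{"linear":[1,-0.39,0],"turn":0},{"linear":[1,-0.39,0],"turn":0},{"linear":[1,-0.39,0],"turn":0},{"linear":[1,-0.39,0],"turn":0},{"linear":[1,-0.39,0],"turn":0},{"linear":[1,-0.39,0],"turn":0},{"linear":[1,-0.39,0],"turn":0},{"linear":[1,-0.39,0],"turn":0},{"linear":[1,-0.39,0],"turn":0},{"linear":[1,-0.39,0],"turn":0},{"linear":[1,-0.39,0],"turn":0},{"linear":[1,-0.39,0],"turn":0},{"linear":[1,-0.39,0],"turn":0},{"linear":[1,-0.39,0],"turn":0},{"linear":[1,-0.39,0],"turn":0},{"linear":[1,-0.39,0],"turn":0},{"linear":[1,-0.39,0],"turn":0}]' 1
python3 -m jog '[{"linear":[0.8,-0.3,0],"turn":0},{"linear":[0.8,-0.3,0],"turn":0},{"linear":[0.67,-0.3,0],"turn":0},{"linear":[0,0,0],"turn":-1},{"linear":[0,0,0],"turn":-1},{"linear":[0,0,0],"turn":-1},{"linear":[0,0,0],"turn":-1},{"linear":[0,0,0],"turn":-1},{"linear":[0,0,0],"turn":-1},{"linear":[0,0,0],"turn":-1},{"linear":[0,0,0],"turn":-1},{"linear":[0,0,0],"turn":-1},{"linear":[0,0,0],"turn":-1},{"linear":[0,0,0],"turn":-1},{"linear":[0,0,0],"turn":-1},{"linear":[0,0,0],"turn":-1},{"linear":[0,0,0],"turn":-1},{"linear":[0,0,0],"turn":-1},{"linear":[0,0,0],"turn":-1}]'
python3 -m jog '[{"linear":[0,0,1],"turn":-1},{"linear":[0,0,1],"turn":-1},{"linear":[0,0,0],"turn":-1},{"linear":[0,0,0],"turn":-0.46},{"linear":[0,0,0],"turn":0}]'
```

```text
clock: 3.85
ee_pos: [0.5962, -0.1988, 0.4046]
eef_rot: [180.0, -0.0, 18.7]
force: [-0.2, -0.0, -1.1]
opening: 0.0938
finger_force: 0.0
clock: 6.22
ee_pos: [0.6423, -0.1597, 0.4046]
eef_rot: [-180.0, -0.0, 128.9]
force: [-0.5, 0.3, 0.3]
opening: 0.0944
finger_force: 0.0
clock: 6.85
ee_pos: [0.6423, -0.1598, 0.3546]
eef_rot: [-180.0, -0.0, 152.5]
force: [0.8, 0.2, -0.6]
opening: 0.0939
finger_force: 0.0
```

```bash
python3 -m jog '[{"linear":[0,0,1],"turn":0},{"linear":[0,0,1],"turn":0},{"linear":[0,0,0.8],"turn":0},{"linear":[0,0,0.5],"turn":0},{"linear":[0,0,0.36],"turn":0},{"linear":[0,0,0],"turn":0}]'
python3 -m jog '[{"linear":[0,0,0],"turn":0},{"linear":[0,0,0],"turn":0},{"linear":[0,0,0],"turn":0},{"linear":[0,0,0],"turn":0},{"linear":[0,0,0],"turn":0},{"linear":[0,0,0],"turn":0},{"linear":[0,0,0],"turn":0},{"linear":[0,0,0],"turn":0}]' -1 12
python3 - <<'E'
from h import *
save("top","t1.png",(230,130,400,280),4)
c,f=K("top");print(proj("top",[.6422,-.1598,.099]))
E
```

```text
clock: 7.6
ee_pos: [0.642, -0.1598, 0.2626]
eef_rot: [-180.0, -0.0, 152.5]
force: [-0.0, 0.5, 0.2]
opening: 0.0939
finger_force: 0.0
clock: 8.6
ee_pos: [0.642, -0.1599, 0.2631]
eef_rot: [-180.0, -0.0, 152.5]
force: [0.1, -0.2, -0.2]
opening: 0.0217
finger_force: 12.0
[328.46304588 177.24140922]
```

```bash
python3 -m jog '[{"linear":[0.0112,-0.2675,0],"turn":0.697},{"linear":[0.0112,-0.2675,0],"turn":0.697},{"linear":[0.0112,-0.2675,0],"turn":0.697},{"linear":[0.0112,-0.2675,0],"turn":0.697},{"linear":[0.0112,-0.2675,0],"turn":0.697},{"linear":[0.0112,-0.2675,0],"turn":0.697},{"linear":[0.0112,-0.2675,0],"turn":0.697},{"linear":[0.0112,-0.2675,0],"turn":0.697},{"linear":[0.0112,-0.2675,0],"turn":0.697},{"linear":[0.0112,-0.2675,0],"turn":0.697}]'
python3 -m jog '[{"linear":[0.0112,-0.2675,0],"turn":0.697},{"linear":[0.0112,-0.2675,0],"turn":0.697},{"linear":[0.0112,-0.2675,0],"turn":0.697},{"linear":[0.0112,-0.2675,0],"turn":0.697},{"linear":[0.0112,-0.2675,0],"turn":0.697},{"linear":[0.0112,-0.2675,0],"turn":0.697},{"linear":[0.0112,-0.2675,0],"turn":0.697},{"linear":[0.0112,-0.2675,0],"turn":0.697},{"linear":[0.0112,-0.2675,0],"turn":0.697},{"linear":[0.0112,-0.2675,0],"turn":0.697},{"linear":[0,0,0],"turn":0},{"linear":[0,0,0],"turn":0}]'
```

```text
clock: 9.9
ee_pos: [0.5913, -0.2005, 0.2631]
eef_rot: [179.9, 0.0, 104.4]
force: [1.7, 0.9, -0.7]
opening: 0.0215
finger_force: 12.0
clock: 11.4
ee_pos: [0.5272, -0.1898, 0.2631]
eef_rot: [-180.0, -0.0, 56.7]
force: [0.7, 0.3, -1.5]
opening: 0.0216
finger_force: 12.0
```

```bash
cat > ang.py <<'E'
from h import *
c=np.array([.5713,-.1229])
im=manip.get_image("top"); g=cv2.cvtColor(im,cv2.COLOR_RGB2GRAY).astype(np.float32)
def val(t):
    P=np.array([proj("top",[c[0]+r*np.cos(t),c[1]+r*np.sin(t),.057]) for r in(.09,.095,.1,.105)],np.float32)
    return cv2.remap(g,P[None,:,0],P[None,:,1],cv2.INTER_LINEAR).mean()
print([(i,int(val(np.radians(i)))) for i in list(range(4,36,2))+list(range(80,112,2))])
E
python3 ang.py; python3 -c "
from h import *
save('top','t2.png',(230,130,400,280),4)"
```

```text
[(4, 188), (6, 189), (8, 189), (10, 188), (12, 189), (14, 188), (16, 187), (18, 136), (20, 54), (22, 23), (24, 19), (26, 18), (28, 19), (30, 17), (32, 20), (34, 16), (80, 15), (82, 15), (84, 16), (86, 13), (88, 13), (90, 15), (92, 35), (94, 109), (96, 186), (98, 191), (100, 191), (102, 191), (104, 191), (106, 191), (108, 190), (110, 191)]
```

```bash
python3 -m jog '[{"linear":[0,0,0],"turn":0},{"linear":[0,0,0],"turn":0},{"linear":[0,0,0],"turn":0},{"linear":[0,0,0],"turn":0},{"linear":[0,0,-0.2],"turn":0},{"linear":[0,0,-0.8],"turn":0},{"linear":[0,0,-1],"turn":0},{"linear":[0,0,-1],"turn":0},{"linear":[0,0,-0.7],"turn":0}]' 0.3
python3 ang.py
python3 - <<'E'
from h import *
im=cv2.imread("pics/t0.png"); hsv=cv2.cvtColor(im,cv2.COLOR_BGR2HSV)
m=(((hsv[...,0]>165)|(hsv[...,0]<10))&(hsv[...,1]>90)).astype(np.uint8); m[:232]=0;m[258:]=0;m[:,:190]=0;m[:,216:]=0
m=cv2.morphologyEx(m,cv2.MORPH_CLOSE,np.ones((5,5),np.uint8))
ys,xs=np.where(m); P=np.array([atz("top",x,y,.024)[:2] for x,y in zip(xs,ys)])
e,v=np.linalg.eigh(np.cov(P.T)); print(P.mean(0),np.sqrt(12*e),np.degrees(np.arctan2(v[1,1],v[0,1])))
hs=cv2.cvtColor(cv2.imread("pics/s0.png"),cv2.COLOR_BGR2HSV)
m=((((hs[...,0]>165)|(hs[...,0]<10))&(hs[...,1]>90))|((hs[...,2]>140))).astype(np.uint8);m[:288]=0;m[325:]=0;m[:,:240]=0;m[:,270:]=0
m=cv2.morphologyEx(m,cv2.MORPH_CLOSE,np.ones((3,3),np.uint8))
ys,xs=np.where(m); print(len(xs),xs.mean(),ys.mean(), tri(("top",*proj("top",[*P.mean(0),.024])),("side",xs.mean(),ys.mean())))
E
```

```text
clock: 12.62
ee_pos: [0.5272, -0.1899, 0.3574]
eef_rot: [179.9, -0.0, 56.7]
force: [0.5, -0.2, -0.1]
opening: 0.0611
finger_force: 0.0
[(4, 188), (6, 188), (8, 187), (10, 188), (12, 188), (14, 188), (16, 187), (18, 137), (20, 56), (22, 23), (24, 21), (26, 18), (28, 17), (30, 21), (32, 18), (34, 19), (80, 15), (82, 15), (84, 15), (86, 15), (88, 14), (90, 12), (92, 33), (94, 108), (96, 185), (98, 190), (100, 190), (102, 190), (104, 189), (106, 190), (108, 190), (110, 190)]
[0.42556193 0.22573076] [0.02790401 0.06609343] 138.31437138197987
306 253.01960784313727 304.8496732026144 (array([0.42498797, 0.22768063, 0.01151042]), np.float64(0.0009894019945096474))
```

```bash
python3 -m jog '[{"linear":[0.897,-0.965,0],"turn":0},{"linear":[0.897,-0.965,0],"turn":0},{"linear":[0.897,-0.965,0],"turn":0},{"linear":[0.897,-0.965,0],"turn":0},{"linear":[0.897,-0.965,0],"turn":0},{"linear":[0.897,-0.965,0],"turn":0},{"linear":[0.897,-0.965,0],"turn":0},{"linear":[0.897,-0.965,0],"turn":0},{"linear":[0.897,-0.965,0],"turn":0},{"linear":[0.897,-0.965,0],"turn":0},{"linear":[0.897,-0.965,0],"turn":0},{"linear":[0.897,-0.965,0],"turn":0},{"linear":[0.897,-0.965,0],"turn":0}]'
python3 -m jog '[{"linear":[0,0,0],"turn":-0.98},{"linear":[0,0,0],"turn":-0.98},{"linear":[0,0,0],"turn":-0.98},{"linear":[0,0,0],"turn":-0.98},{"linear":[0,0,0],"turn":-0.98},{"linear":[0,0,0],"turn":-0.98},{"linear":[0,0,0],"turn":-0.98},{"linear":[0,0,0],"turn":-0.98},{"linear":[0,0,0.5],"turn":-0.98},{"linear":[0,0,0.9],"turn":-0.98},{"linear":[0,0,0.9],"turn":-0.98},{"linear":[0,0,0.5],"turn":-0.98},{"linear":[0,0,0],"turn":0}]' 0.3
python3 -c "
from h import *
a=manip.get_image('top')[200:290,150:270,::-1];b=manip.get_image('side')[230:350,190:350,::-1]
r=lambda i:cv2.resize(i,(400,300),interpolation=cv2.INTER_CUBIC)
cv2.imwrite('pics/j1.png',np.hstack([r(a),r(b)]))"
```

```text
clock: 14.3
ee_pos: [0.4246, 0.227, 0.3552]
eef_rot: [-180.0, 0.0, 56.7]
force: [0.2, 1.1, 0.9]
opening: 0.0611
finger_force: 0.0
clock: 15.92
ee_pos: [0.4244, 0.2258, 0.2841]
eef_rot: [-179.8, -0.1, 137.4]
force: [-0.6, -0.4, 0.1]
opening: 0.0612
finger_force: 0.0
```

View pics/j1.png

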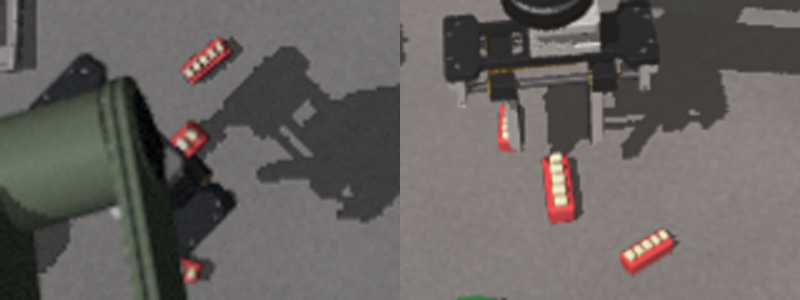

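The side half shows the large jaw at (558,187), centred between the two fingertips at (513,130) and (598,125), which are still above it. I'll go down now.

```bash
python3 -m jog '[{"linear":[0,0,0.8],"turn":0},{"linear":[0,0,0.8],"turn":0},{"linear":[0,0,0.8],"turn":0},{"linear":[0,0,0.5],"turn":0},{"linear":[0,0,0.38],"turn":0},{"linear":[0,0,0],"turn":0}]'
python3 -m jog '[{"linear":[0,0,0],"turn":0},{"linear":[0,0,0],"turn":0},{"linear":[0,0,0],"turn":0},{"linear":[0,0,0],"turn":0},{"linear":[0,0,0],"turn":0},{"linear":[0,0,0],"turn":0}]' -1 12
python3 -m jog '[{"linear":[0,0,-0.3],"turn":0},{"linear":[0,0,-0.8],"turn":0},{"linear":[0,0,-1],"turn":0},{"linear":[0,0,-1],"turn":0},{"linear":[0,0,-1],"turn":0},{"linear":[0,0,-0.8],"turn":0},{"linear":[0,0,0],"turn":0}]'
```

```text
clock: 16.77
ee_pos: [0.4251, 0.2261, 0.2034]
eef_rot: [-180.0, -0.0, 137.5]
force: [-0.1, 0.5, 0.3]
opening: 0.0614
finger_force: 0.0
clock: 17.52
ee_pos: [0.4252, 0.2261, 0.2039]
eef_rot: [180.0, 0.0, 137.5]
force: [-1.0, -0.8, 3.3]
opening: 0.0262
finger_force: 12.0
clock: 18.4
ee_pos: [0.4258, 0.2263, 0.328]
eef_rot: [179.8, 0.1, 137.5]
force: [-0.5, -1.1, 0.3]
opening: 0.0257
finger_force: 12.0
```

```bash
python3 -m jog '[{"linear":[-0.951,-0.269,0],"turn":0},{"linear":[-0.951,-0.269,0],"turn":0},{"linear":[-0.951,-0.269,0],"turn":0},{"linear":[-0.951,-0.269,0],"turn":0},{"linear":[-0.951,-0.269,0],"turn":0},{"linear":[-0.951,-0.269,0],"turn":0},{"linear":[-0.951,-0.269,0],"turn":0},{"linear":[-0.951,-0.269,0],"turn":0},{"linear":[-0.951,-0.269,0],"turn":0},{"linear":[-0.951,-0.269,0],"turn":0},{"linear":[-0.951,-0.269,0],"turn":0},{"linear":[-0.951,-0.269,0],"turn":0},{"linear":[-0.951,-0.269,0],"turn":0},{"linear":[-0.951,-0.269,0],"turn":0}]'
python3 -m jog '[{"linear":[0,0,0],"turn":0.98},{"linear":[0,0,0],"turn":0.98},{"linear":[0,0,0],"turn":0.98},{"linear":[0,0,0],"turn":0.98},{"linear":[0,0,0],"turn":0.98},{"linear":[0,0,0],"turn":0.98},{"linear":[0,0,0],"turn":0.98},{"linear":[0,0,0],"turn":0.98},{"linear":[0,0,0],"turn":0.98},{"linear":[0,0,0],"turn":0.98},{"linear":[0,0,0],"turn":0.98},{"linear":[0,0,0],"turn":0.98},{"linear":[0,0,0],"turn":0},{"linear":[0,0,0],"turn":0}]'
python3 -c "
from h import *
a=manip.get_image('top')[150:255,260:400,::-1];b=manip.get_image('side')[110:245,220:400,::-1]
r=lambda i:cv2.resize(i,(400,300),interpolation=cv2.INTER_CUBIC)
cv2.imwrite('pics/j2.png',np.hstack([r(a),r(b)]))
u=np.array([np.cos(np.radians(56.6)),np.sin(np.radians(56.6))])
g=np.array([.6076,-.0678])
for s in(-.033,.033): p=proj('side',[*(g+s*u),.14]);print((p-[220,110])*[400/180,300/135]+[400,0])"
```

```text
clock: 20.15
ee_pos: [0.6079, -0.0696, 0.3261]
eef_rot: [180.0, 0.0, 137.5]
force: [0.5, -0.5, -0.8]
opening: 0.0258
finger_force: 12.0
clock: 21.9
ee_pos: [0.6073, -0.0685, 0.3261]
eef_rot: [-180.0, 0.0, 56.8]
force: [0.3, 0.3, -0.6]
opening: 0.0261
finger_force: 12.0
[550.90853067 131.09255833]
[498.0325177 140.6600855]
```

View pics/j2.png

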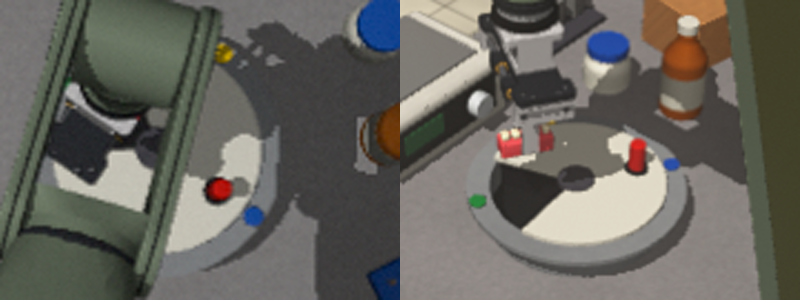

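In the side half the held jaw spans about x 498–553, and I predicted 498–551, so it is centred in the grasp. The dark opening lies beneath it on the green marker side. I'll lower it.

```bash
python3 -m jog '[{"linear":[0,0,0.6],"turn":0},{"linear":[0,0,0.8],"turn":0},{"linear":[0,0,0.8],"turn":0},{"linear":[0,0,0.6],"turn":0},{"linear":[0,0,0.5],"turn":0},{"linear":[0,0,0.4],"turn":0},{"linear":[0,0,0.4],"turn":0},{"linear":[0,0,0.3],"turn":0},{"linear":[0,0,0],"turn":0},{"linear":[0,0,0],"turn":0}]'
python3 -m jog '[{"linear":[0,0,0.08],"turn":0},{"linear":[0,0,0.06],"turn":0},{"linear":[0,0,0.04],"turn":0},{"linear":[0,0,0],"turn":0},{"linear":[0,0,0],"turn":0}]'
```

```text
clock: 23.25
ee_pos: [0.6074, -0.0682, 0.2166]
eef_rot: [180.0, -0.0, 56.7]
force: [0.3, 0.1, -0.8]
opening: 0.026
finger_force: 12.0
clock: 23.88
ee_pos: [0.6071, -0.0681, 0.2117]
eef_rot: [180.0, -0.0, 56.7]
force: [0.4, -0.3, -0.6]
opening: 0.026
finger_force: 12.0
```

```bash
python3 -m jog '[{"linear":[0,0,0.04],"turn":0},{"linear":[0,0,0.04],"turn":0},{"linear":[0,0,0],"turn":0},{"linear":[0,0,0],"turn":0}]'
python3 -m jog '[{"linear":[0,0,0.04],"turn":0},{"linear":[0,0,0],"turn":0},{"linear":[0,0,0],"turn":0}]'
```

```text
clock: 24.38
ee_pos: [0.6071, -0.0681, 0.2096]
eef_rot: [-180.0, 0.0, 56.7]
force: [0.2, -0.2, -1.2]
opening: 0.0259
finger_force: 12.0
clock: 24.75
ee_pos: [0.6072, -0.0681, 0.209]
eef_rot: [180.0, -0.0, 56.7]
force: [0.0, -0.3, 1.6]
opening: 0.0258
finger_force: 12.0
```

```bash
python3 -m jog '[{"linear":[0,0,0],"turn":0},{"linear":[0,0,0],"turn":0},{"linear":[0,0,0],"turn":0},{"linear":[0,0,0],"turn":0}]' -0.2
python3 -m jog '[{"linear":[0,0,-0.2],"turn":0},{"linear":[0,0,-0.6],"turn":0},{"linear":[0,0,-1],"turn":0},{"linear":[0,0,-1],"turn":0},{"linear":[0,0,-1],"turn":0},{"linear":[0,0,-1],"turn":0},{"linear":[0,0,-1],"turn":0},{"linear":[0,0,-1],"turn":0},{"linear":[-0.5,0.9,0],"turn":0},{"linear":[-0.5,0.9,0],"turn":0},{"linear":[-0.5,0.9,0],"turn":0},{"linear":[-0.5,0.9,0],"turn":0},{"linear":[-0.5,0.9,0],"turn":0},{"linear":[-0.5,0.9,0],"turn":0},{"linear":[-0.5,0.9,0],"turn":0},{"linear":[-0.5,0.9,0],"turn":0}]'
python3 ang.py;python3 -c "
from h import *
a=manip.get_image('top')[150:255,260:400,::-1];b=manip.get_image('side')[110:245,220:400,::-1]
r=lambda i:cv2.resize(i,(400,300),interpolation=cv2.INTER_CUBIC)
cv2.imwrite('pics/j3.png',np.hstack([r(a),r(b)]))
for n in('top','side'):
  for r in manip.boxes_of('jaw_center',n): print(n,np.round(r['point'],3),r['p'])"
```

```text
clock: 25.25
ee_pos: [0.6071, -0.0681, 0.2086]
eef_rot: [-180.0, 0.0, 56.7]
force: [-0.3, -0.0, 0.0]
opening: 0.0374
finger_force: 0.0
clock: 27.25
ee_pos: [0.7028, -0.2513, 0.3802]
eef_rot: [179.9, -0.0, 56.7]
force: [-0.3, -0.0, 0.0]
opening: 0.0371
finger_force: 0.0
[(4, 190), (6, 189), (8, 189), (10, 190), (12, 190), (14, 190), (16, 189), (18, 139), (20, 56), (22, 23), (24, 22), (26, 21), (28, 20), (30, 22), (32, 19), (34, 20), (80, 15), (82, 16), (84, 16), (86, 16), (88, 15), (90, 16), (92, 36), (94, 110), (96, 188), (98, 192), (100, 192), (102, 193), (104, 192), (106, 192), (108, 192), (110, 192)]
top [ 0.605 -0.065  0.026] 0.69
top [0.511 0.199 0.018] 0.64
top [0.315 0.227 0.016] 0.6
side [0.312 0.232 0.02 ] 0.67
side [ 0.604 -0.062  0.031] 0.63
side [0.506 0.208 0.021] 0.54
```

View pics/j3.png

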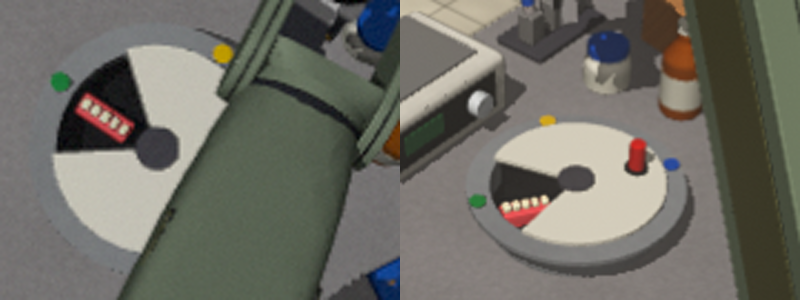

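The left half shows the opening facing the green marker (60,82). The jaw lies teeth up on the floor at (104,118), along the radius, and the arm is clear of it. I'll hand it in.

```bash
python3 -c "
from workcell import manip
print(manip.close_job())"
```

```text
the job is handed in; nothing more can be done
None
```

I turned the cover to the green compartment, set the large jaw teeth up on its floor and let go, with the arm clear. I handed the job in at about 27 s, but no verdict was returned.

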